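# Hang the rinsed filter bowl on its drying post

## Robot

A 6-joint arm with a two-finger parallel gripper is mounted at the origin on the work surface. World frame = base frame: x ahead of the robot, y to its left, z up, the work surface at z = 0. Lengths are in m, angles in rad, forces in N, time in s.
With the tool pointing down it reaches from about 0.425 to 0.95 m from the base axis. Payload 3.5 kg.
Tool frame: the origin (TCP) lies at the very end of the fingers, on their centre line; the grasp point (between the pads) lies 19 mm behind it (grip_depth is the distance from the TCP to the grasp point, in m); x points along the fingers, z is the direction in which the jaws open and shut, and the axes are right-handed (so a half turn about x gives the same grasp; the last joint's range is limited). The gripper opens to 85 mm and grips with 20 to 120 N. Pads are 22 mm wide; open, the fingers measure 114 mm over their backs; the gripper's body (76 mm by 85 mm) begins 54 mm behind the grasp point. The pads swing forward as they close: fully open they stand 13 mm farther back than shut.
Start: joints at [-1.371, 0.286, 1.577, -0, 1.279, -0.15], TCP at [0.231, -0.634, 0.231] pointing down, gripper open.
Joint ranges: [-2.77, 2.77], [-0.9, 2.22], [0.21, 2.48], [-1.53, 4.67], [0.24, 2.81], [-2.84, 2.84]. Speed limits (rad/s): [2.79, 2.79, 3.14, 3.14, 3.14, 3.14].

## Interface

Orientations are given as a unit quaternion [x, y, z, w].
In Python, from plant import get_state, read_camera, calibration, sign_off, recognise, grip_depth gives the robot as it stands. The module is installed in compiled form; this text tells all that it offers.
- The arm moves only by the tool servo_tool, never from a script. Its argument "deltas" is a list that holds one entry, the list of rows, each a list of 4 numbers: the shift along the world's x, y, z scaled (see below), then the turn about the world's z scaled (see below). In form: [[[tx, ty, tz, spin], ...]]. A call has exactly 5 rows; each row is the pose to reach, as a shift and turn from the pose commanded when the call began; what a row does not reach only later rows make up. The controller multiplies each number of a shift by 10 cm and each number of a turn by 90 degrees. A row lasts 1/10 s, in which the tool goes at most 50 mm and 8.59 degrees, less where a joint would pass 70% of its speed; a pose out of reach is approached as far as the arm can. A call with a number of a shift or a turn outside -1 to 1 is refused whole. A call with a gripper value outside its range is refused whole. "claw" is the gripper's target within -1 to 1 (fully open at 1, half-way at 0, shut at -1), set as the call begins (left out, the last holds). The fingers move at their own pace and stop on an object; "force" is the grip in N (left out, the last holds). Time passes only in rows, so rows that repeat a pose let the fingers close, or fill a call up. It gives the time, the measured TCP pose, the force and the opening at its end, in the units of the state.
- get_state(): the state, without advancing time (a new reading comes with each control period).
- read_camera(name): name is "scene" or "top"; returns the picture (420x560x3 uint8, blue, green, red); there is no depth.
- calibration(name): a dict with "intrinsics" (3x3 intrinsics, pixels), "R" (3x3) and "t" (3): a world point X has camera coordinates R X + t. Camera axes: x right, y down, z forward; pixel columns grow to the right and rows downward; lengths in m; the calibration is good to about 2 mm. A picture is of the moment at which its call begins. calibration takes no time and is no camera call.
- sign_off(): hands the job in, once; it reports no verdict.
Trained networks look in the newest picture that a camera, given by its name, has taken for a name from the list of things; names that differ only in an ending like _2 or _b are one class to them, and where a whole thing is asked for, a point or a joint stands for the part that bears it (a point fixed in the world has none). Each returns a list of dicts, best first, with "p" (0 to 1); they miss things now and then, are a little off and sometimes report something else, mostly with a low value. They report only what shows in the picture. A call takes as long as a camera call. They do not tell look-alikes from the thing itself.
- recognise(camera, query): "at" ([x, y, z] in m, in world coordinates, good to about 4 mm: the middle of the surface that is visible of it).
The state is a dict: "time": time; "qpos": joint angles; "dq": joint speeds; "joint_efforts": joint torques, N m; "eef_pos": TCP position; "tcp_rot": TCP orientation; "contact_force": force on the tool from outside, world axes, zero at the start; "wrist_torque": the same for the moment, N m; "opening": opening from 0.0 (shut) to 1.0 (fully open).
Only numpy, scipy, OpenCV 4.12 (cv2) and the standard library are available. Lean on these libraries where they do the work, as an engineer would, in place of code of your own. Each camera call takes 0.05 s, during which the arm holds its last target. There are 200 camera calls.

## Task

The rinsed blue filter bowl has to dry mouth-down on the drying post in which somebody parked the orange screwdriver. Pull the screwdriver out and stand it blade-down in the red tool pot, then take the bowl from its sloping cradle, turn it mouth-down and lower it gently over the cleared post until its rim sits flat on the stand's base. Leave the white bowl, the brass valve and the tape roll where they are.

Things in the scene. Friction and masses are not known exactly. Their poses are not given: they have to be found in the camera images.
- bowl: Blue filter bowl (loose, 0.1-0.2 kg): straight cup 56 outside diameter, wall 3.5, brass plug (20 diameter) on its closed end. Origin: outer end of the plug; z axis runs along the bowl to the open mouth: plug z 0-8, blue body 8-105, inner floor 13. Starts in the cradle, mouth towards the cradle's -x and 30 degrees downward; its sides are free for fingers, best near the closed, higher end.
- bowl_mouth (a point): Centre of the bowl's open mouth, in the plane of its rim.
- cradle: Aluminium draining cradle, fixed to the table: foot 130 x 70, two rails 14 wide under the bowl's lower side and an 18 high stop in front of the lower edge of the bowl's rim. Origin: centre of the underside of the foot; z up, low end towards its -x.
- post_stand: The stand to use, fixed: dark steel disc 110 diameter, 12 thick, with an upright aluminium post 34 in diameter rising 75 above the disc (last 4 mm chamfered); its 14 bore holds the screwdriver at the start. Origin: centre of the disc's underside; z up. It may be left or right of the other stand.
- post_stand_top (a point): Centre of the top of that post, 87 above the table.
- other_stand: A second, identical stand, fixed, occupied by the white bowl. Origin: centre of the disc's underside.
- other_bowl: White filter bowl of the same size, already mouth-down on the other stand (loose, leave alone). Origin: outer end of the plug (on top, 117 above the table); z axis points down to the mouth.
- screwdriver: Screwdriver, 162 long, 60 g: steel blade 7 diameter, 70 long, then an orange handle 24 diameter from 70 to 162 above the tip (waist 18 diameter at 86). Origin: the blade's tip; z axis towards the handle's end. At the start upright, blade in the post's bore, handle resting on the post's top, handle end 179 above the table.
- pot: Red plastic tool pot, fixed to the table: 58 outside diameter, 50 inside, 105 high, floor 5 thick, open on top, foot flange 68 diameter. Empty. Origin: centre of its underside; z up.
- valve: Small brass valve with a red cap, 34 diameter, 62 high, a 20 diameter stub reaching 36 from the axis (loose, leave alone). Origin: centre of the underside.
- tape_roll: White roll of sealing tape lying flat, 70 diameter, 19 high (loose, leave alone). Origin: centre of the underside.
Things that resemble listed ones, but are neither listed nor needed, are in the scene too. Several things look just like the pot: the one meant starts nearest to the robot's base. Several things have the shape of the bowl; the one meant has the colours described above.

How it is judged:
By the outcome, as a careful person would: the job done as asked, in the order asked, and still so for the second after the job is handed in, with the robot touching nothing.
It also fails if it takes over 69 s, if anything falls off the work surface, if the arm or the gripper's body presses on something with over 40 N, if the wrist force passes 120 N, or if a joint passes its speed limit or range.

## Working session

There is one attempt and no reset: what is moved stays moved. The work goes in short steps, Python scripts to look and compute and a tool call to move; the robot and the scene stay as the last step left them, time stands still between calls to the robot, and variables do not carry over. Pictures are saved under pics/ and viewed, about 8 in all and at most 12, crops included, and the job is handed in when it is done.

Besides the shell and the picture viewer there is one more tool, called by a JSON object that holds its "fn" and its "kwargs", one argument or row to a line. servo_tool: Moves the arm, as the interface text tells. Its arguments: {"type":"object","properties":{"deltas":{"type":"array"},"claw":{"type":"number"},"force":{"type":"number"}},"required":["deltas"]}

```bash
mkdir -p pics; cat > h.py <<'E'
import numpy as np, cv2
from plant import *
def proj(c,X):
    k=calibration(c); p=np.array(k["R"])@np.array(X,float)+np.array(k["t"]); u=np.array(k["intrinsics"])@p; return u[:2]/u[2]
def ray(c,uv,z):
    k=calibration(c);R=np.array(k["R"]);t=np.array(k["t"]);d=R.T@np.linalg.inv(k["intrinsics"])@np.array([uv[0],uv[1],1.]);o=-R.T@t
    return o+d*(z-o[2])/d[2]
E
python3 - <<'E'
from h import *
a=read_camera("scene");b=read_camera("top")
cv2.imwrite("pics/s0.png",a);cv2.imwrite("pics/t0.png",b)
for q in ["bowl","post_stand","screwdriver","pot","cradle","valve","tape_roll"]:
  for c in ["scene","top"]:
    print(q,c,[(np.round(d["at"],3).tolist(),round(d["p"],2),np.round(proj(c,d["at"])).tolist()) for d in recognise(c,q)])
for c in ["scene","top"]:
  k=calibration(c);print(c,np.round(-np.array(k["R"]).T@k["t"],3),np.round(k["intrinsics"],0).tolist())
print(get_state(),grip_depth)
E
```

```text
bowl scene [([0.57, -0.165, 0.048], 0.79, [255.0, 199.0]), ([0.538, -0.306, 0.087], 0.69, [219.0, 161.0]), ([0.474, -0.457, 0.05], 0.58, [192.0, 134.0])]
bowl top [([0.555, -0.166, 0.052], 0.8, [308.0, 224.0]), ([0.51, -0.319, 0.091], 0.75, [366.0, 238.0]), ([0.466, -0.462, 0.052], 0.6, [414.0, 252.0])]
post_stand scene [([0.574, 0.104, 0.012], 0.93, [338.0, 252.0])]
post_stand top [([0.555, 0.083, 0.01], 0.74, [222.0, 228.0]), ([0.678, -0.055, 0.036], 0.2, [268.0, 183.0])]
screwdriver scene [([0.572, 0.095, 0.144], 0.7, [341.0, 223.0])]
screwdriver top []
pot scene [([0.79, -0.058, 0.057], 0.82, [241.0, 276.0]), ([0.76, 0.078, 0.064], 0.77, [294.0, 293.0]), ([0.682, -0.046, 0.065], 0.68, [269.0, 245.0]), ([0.678, -0.358, 0.017], 0.33, [177.0, 201.0])]
pot top [([0.68, -0.052, 0.036], 0.92, [267.0, 183.0]), ([0.754, 0.076, 0.046], 0.68, [222.0, 158.0]), ([0.787, -0.067, 0.048], 0.65, [271.0, 146.0])]
cradle scene [([0.547, -0.308, 0.008], 0.62, [219.0, 180.0])]
cradle top [([0.508, -0.299, 0.007], 0.88, [353.0, 240.0]), ([0.55, 0.324, 0.111], 0.42, [127.0, 229.0])]
valve scene [([0.7
[... 463 characters left out ...]
0, 211.0], [0.0, 0.0, 1.0]]
{'time': 0.8, 'qpos': array([-1.37101529e+00,  2.86288430e-01,  1.57669337e+00,  3.00776740e-06,
        1.27859731e+00, -1.50009039e-01]), 'dq': array([-0.00032816, -0.00015601, -0.000165  ,  0.00084991, -0.00124733,
       -0.00043466]), 'joint_efforts': array([ 1.09387547e-03, -4.05909526e+01, -2.92922670e+01, -1.03752150e-04,
        4.62060707e-04,  4.85818830e-06]), 'eef_pos': array([ 0.2313436 , -0.63410668,  0.23133618]), 'tcp_rot': array([ 0.4053677 ,  0.57937045, -0.40537283,  0.57937879]), 'contact_force': array([-0.35394021, -0.18017565, -0.18909577]), 'wrist_torque': array([ 0.03481829, -0.00966649,  0.04676532]), 'opening': 1.0014310246700624} 0.0187
```

View pics/s0.png

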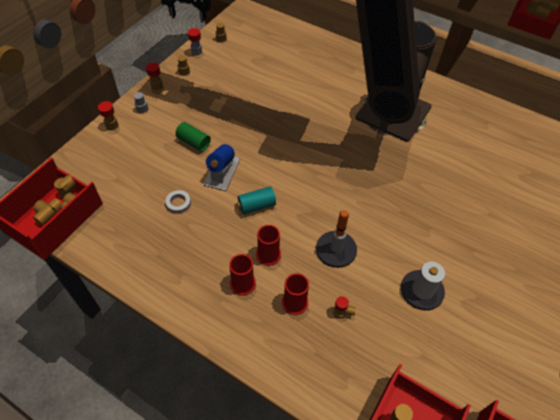

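View pics/t0.png

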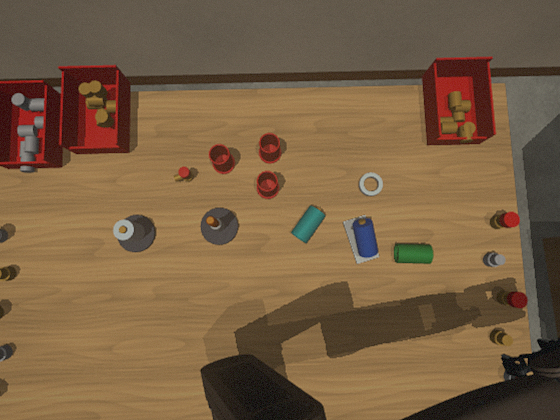

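```bash
python3 - <<'E'
from h import *
a=cv2.imread("pics/s0.png");b=cv2.imread("pics/t0.png")
c1=cv2.resize(b[140:275,195:400],None,fx=3.9,fy=3.9,interpolation=cv2.INTER_CUBIC)[:, :800]
c2=cv2.resize(a[135:195,190:260],None,fx=3.9,fy=3.9,interpolation=cv2.INTER_CUBIC)
c1[-c2.shape[0]:, 0:c2.shape[1]]=c2 if False else c1[-c2.shape[0]:,0:c2.shape[1]]
cv2.imwrite("pics/t1.png",c1)
c3=np.hstack([cv2.resize(a[135:195,190:260],None,fx=5.7,fy=5.7,interpolation=cv2.INTER_CUBIC),cv2.resize(a[200:270,310:375],(395,342),interpolation=cv2.INTER_CUBIC)])
cv2.imwrite("pics/s1.png",c3)
hsv=cv2.cvtColor(b,cv2.COLOR_BGR2HSV)
def blob(m,off):
    n,l,s,ce=cv2.connectedComponentsWithStats(m.astype(np.uint8))
    for i in range(1,n):
        if s[i,4]>30: 
            r=cv2.minAreaRect(np.argwhere(l==i)[:,::-1].astype(np.float32)); print(off,s[i],np.round(ce[i],1),np.round(r[0],1),np.round(r[1],1),round(r[2],1))
H,S,V=[hsv[...,i].astype(int) for i in range(3)]
roi=np.zeros(H.shape,bool);roi[130:280,90:445]=1
blob(roi&(H>110)&(H<128)&(S>120),"blue")
blob(roi&(H<14)&(S>200)&(V>100)|0>1,"orange") if 0 else None
blob(roi&((H>172)|(H<3))&(S>180),"red")
# disc fit
blob(roi&(V<95)&(S<110),"dark")
for n,X in dict(post=[.555,.083,.012],potrim=[.68,-.052,.105]).items(): print(n,proj("top",X))
E
```

```text
blue [356 222  21  35 493] [366.7 240.7] [365.7 239.9] [33.2 18.1] 79.2
red [ 90 130  28  19 380] [102.3 138.1] [103.5 139. ] [18. 27.] 90.0
dark [201 208  38  37 943] [219.8 226.3] [219.5 226. ] [37. 36.] 0.0
dark [118 215  38  37 834] [139.3 234. ] [137.8 233.7] [32.8 37.5] 20.0
dark [352 217  20  27 127] [359.4 225.9] [358.3 227.7] [14.5 28. ] 33.0
post [221.72681317 227.57039117]
potrim [266.16493839 177.92594915]
```

View pics/t1.png

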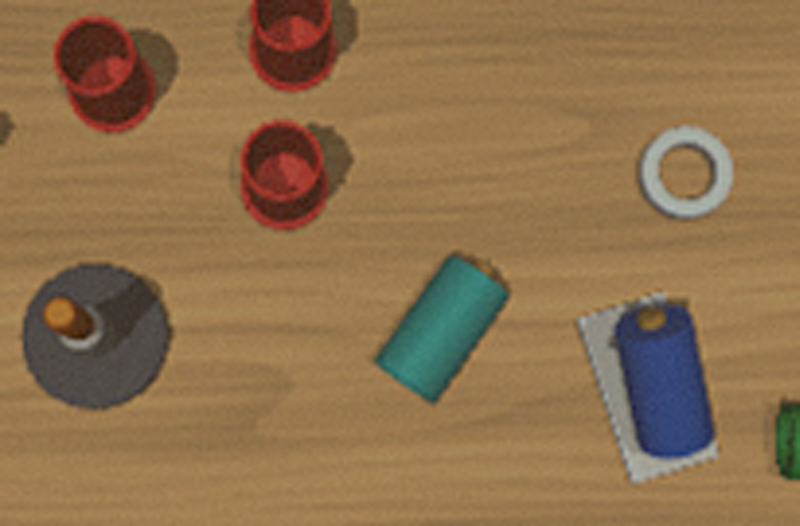

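View pics/s1.png

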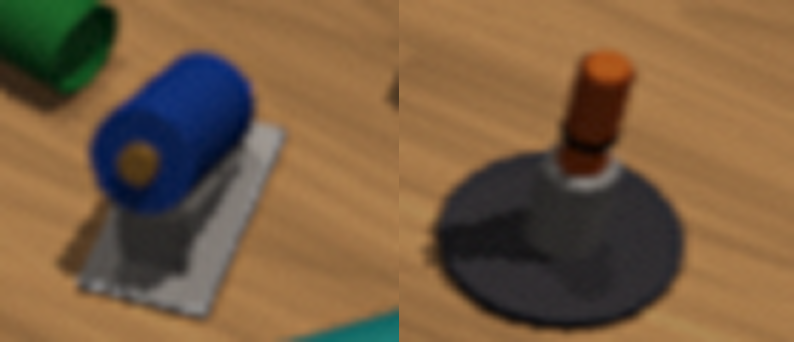

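```bash
cat >> h.py <<'E'
def tri(uvs):
    P=[];
    for c,_ in uvs:
        k=calibration(c);P.append(np.array(k["intrinsics"])@np.c_[k["R"],k["t"]])
    X=cv2.triangulatePoints(P[0],P[1],np.array(uvs[0][1],float),np.array(uvs[1][1],float));return (X[:3]/X[3]).ravel()
def T(u,v): return (u/3.9+195-.37,v/3.9+140-.37)
E
python3 - <<'E'
from h import *
r=lambda x:np.round(x,4)
print("disc",r(ray("top",T(97,336),.012)),"scene",r(ray("scene",(310+(562-399)/6.08,200+239/4.89),.012)))
print("sd",r(ray("top",T(64,312),.179)),r(ray("scene",(344.2,213.3),.179)))
print("posttop",r(ray("top",T(78,326),.087)))
print("pot rim",r(ray("top",T(282,161),.105)), "base",r(ray("top",T(285,186),.0)))
L=[ray("top",T(*p),.008) for p in [(578,320),(632,482),(718,452)]]
print("cr",r(L)); d=L[0]-L[1];print(np.linalg.norm(d),np.degrees(np.arctan2(d[1],d[0])),np.linalg.norm(L[2]-L[1])); 
e=L[2]-L[1];c=(L[0]+L[2])/2;print("cradle centre",r(c),np.degrees(np.arctan2(e[1],e[0]))+90)
print("plug",r(tri([("top",T(652,318)),("scene",(214,163.4))])))
E
```

```text
disc [0.5604 0.0894 0.012 ] scene [0.5663 0.096  0.012 ]
sd [0.5611 0.0884 0.179 ] [0.5652 0.0944 0.179 ]
posttop [0.5609 0.0927 0.087 ]
pot rim [ 0.6716 -0.0539  0.105 ] base [ 0.6729 -0.0538  0.    ]
cr [[ 0.5631 -0.2725  0.008 ]
 [ 0.4407 -0.3072  0.008 ]
 [ 0.4611 -0.3728  0.008 ]]
0.1271852025441067 15.84131030269766 0.06865072860475069
cradle centre [ 0.5121 -0.3226  0.008 ] 17.31847143592607
plug [ 0.555  -0.3111  0.089 ]
```

```bash
python3 - <<'E'
from h import *
from scipy.spatial.transform import Rotation as R
s=get_state();M=R.from_quat(s["tcp_rot"]).as_matrix();print(M.round(3));print(np.degrees(np.arctan2(M[1,2],M[0,2])))
for c,p in [("scene",[(257,245),(280,245)])]: pass
print(np.round([ray("scene",(268.5,233),.105),ray("scene",(268.5,258),0)],3))
E
```

```text
[[ 0.     0.939  0.343]
 [-0.     0.343 -0.939]
 [-1.     0.     0.   ]]
-69.95855469501109
[[ 0.672 -0.053  0.105]
 [ 0.683 -0.046  0.   ]]
```

{"fn": "servo_tool", "kwargs": {
  "deltas": [
    [[0.09,0.2,0,0],[0.18,0.4,0,0],[0.27,0.6,0,0],[0.36,0.8,0,0],[0.45,1.0,0,0]]
  ],
  "claw": 1,
  "force": 40
}}

```text
time: 1.3
eef_pos: [0.2767, -0.5333, 0.2314]
tcp_rot: [0.405, 0.579, -0.405, 0.579]
contact_force: [0.4, -0.1, 0.0]
opening: 0.998
```

{"fn": "servo_tool", "kwargs": {
  "deltas": [
    [[0.09,0.2,0,0],[0.18,0.4,0,0],[0.27,0.6,0,0],[0.36,0.8,0,0],[0.45,1.0,0,0]]
  ]
}}

```text
time: 1.8
eef_pos: [0.3219, -0.4328, 0.2314]
tcp_rot: [0.405, 0.579, -0.405, 0.579]
contact_force: [0.6, -0.1, -0.5]
opening: 1.0
```

{"fn": "servo_tool", "kwargs": {
  "deltas": [
    [[0.09,0.2,0,0],[0.18,0.4,0,0],[0.27,0.6,0,0],[0.36,0.8,0,0],[0.45,1.0,0,0]]
  ]
}}

```text
time: 2.3
eef_pos: [0.3668, -0.3327, 0.2314]
tcp_rot: [0.405, 0.579, -0.405, 0.579]
contact_force: [0.5, 0.1, 0.1]
opening: 0.999
```

{"fn": "servo_tool", "kwargs": {
  "deltas": [
    [[0.09,0.2,0,0],[0.18,0.4,0,0],[0.27,0.6,0,0],[0.36,0.8,0,0],[0.45,1.0,0,0]]
  ]
}}

```text
time: 2.8
eef_pos: [0.4117, -0.2327, 0.2314]
tcp_rot: [0.405, 0.579, -0.405, 0.58]
contact_force: [0.6, 0.3, -0.8]
opening: 0.999
```

{"fn": "servo_tool", "kwargs": {
  "deltas": [
    [[0.09,0.2,0,0],[0.18,0.4,0,0],[0.27,0.6,0,0],[0.36,0.8,0,0],[0.45,1.0,0,0]]
  ]
}}

```text
time: 3.3
eef_pos: [0.4565, -0.1326, 0.2314]
tcp_rot: [0.405, 0.579, -0.405, 0.58]
contact_force: [0.1, 0.2, -0.2]
opening: 1.003
```

{"fn": "servo_tool", "kwargs": {
  "deltas": [
    [[0.09,0.2,0,0],[0.18,0.4,0,0],[0.27,0.6,0,0],[0.36,0.8,0,0],[0.45,1.0,0,0]]
  ]
}}

```text
time: 3.8
eef_pos: [0.5014, -0.0326, 0.2314]
tcp_rot: [0.405, 0.579, -0.405, 0.58]
contact_force: [0.8, 1.0, -0.6]
opening: 1.001
```

{"fn": "servo_tool", "kwargs": {
  "deltas": [
    [[0.12,0.24,0,0],[0.24,0.48,0,0],[0.36,0.72,0,0],[0.48,0.96,0,0],[0.6,1.0,0,0]]
  ]
}}

```text
time: 4.3
eef_pos: [0.5613, 0.0685, 0.2314]
tcp_rot: [0.405, 0.58, -0.404, 0.58]
contact_force: [0.0, 0.2, -0.5]
opening: 1.001
```

{"fn": "servo_tool", "kwargs": {
  "deltas": [
    [[0.02,0.12,0,0],[0.02,0.23,0,0],[0.02,0.23,0,0],[0.02,0.23,0,0],[0.02,0.23,0,0]]
  ]
}}

```text
time: 4.8
eef_pos: [0.5631, 0.0884, 0.2314]
tcp_rot: [0.405, 0.579, -0.406, 0.579]
contact_force: [0.4, -0.1, 0.1]
opening: 1.005
```

```bash
python3 - <<'E'
from h import *
a=read_camera("scene");b=read_camera("top")
p=get_state()["eef_pos"];print(p,proj("scene",p),proj("top",p),proj("top",[.563,.092,.087]))
c=np.hstack([cv2.resize(a[180:270,290:390],(400,360),interpolation=cv2.INTER_CUBIC),cv2.resize(b[180:270,170:270],(400,360),interpolation=cv2.INTER_CUBIC)])
cv2.imwrite("pics/g2.png",c)
E
```

```text
[0.56323843 0.08835498 0.23143404] [345.06727227 198.89600368] [207.67068079 216.50338881] [214.88138331 222.44426032]
```

View pics/g2.png

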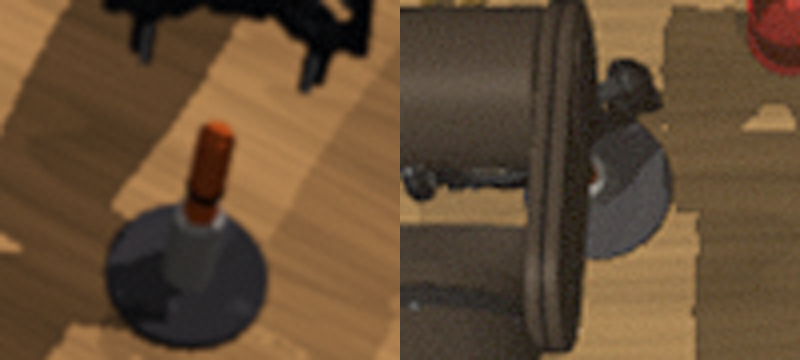

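{"fn": "servo_tool", "kwargs": {
  "deltas": [
    [[0,0.02,-0.2,0],[0,0.04,-0.4,0],[0,0.04,-0.6,0],[0,0.04,-0.8,0],[0,0.04,-1.0,0]]
  ]
}}

```text
time: 5.4
eef_pos: [0.5634, 0.0925, 0.1307]
tcp_rot: [0.406, 0.579, -0.405, 0.579]
contact_force: [0.9, 0.4, 0.3]
opening: 0.998
```

{"fn": "servo_tool", "kwargs": {
  "deltas": [
    [[0,0,0,0],[0,0,0,0],[0,0,0,0],[0,0,0,0],[0,0,0,0]]
  ],
  "claw": -1,
  "force": 40
}}

```text
time: 5.9
eef_pos: [0.5643, 0.0929, 0.1329]
tcp_rot: [0.406, 0.579, -0.405, 0.58]
contact_force: [-0.3, -0.2, 2.1]
opening: 0.271
```

{"fn": "servo_tool", "kwargs": {
  "deltas": [
    [[0,0,0,0],[0,0,0,0],[0,0,0,0],[0,0,0,0],[0,0,0,0]]
  ]
}}

```text
time: 6.4
eef_pos: [0.5643, 0.0929, 0.1328]
tcp_rot: [0.406, 0.579, -0.405, 0.58]
contact_force: [-0.4, -0.2, 5.8]
opening: 0.271
```

{"fn": "servo_tool", "kwargs": {
  "deltas": [
    [[0,0,0.15,0],[0,0,0.35,0],[0,0,0.55,0],[0,0,0.78,0],[0,0,1.0,0]]
  ]
}}

```text
time: 6.9
eef_pos: [0.5628, 0.093, 0.2322]
tcp_rot: [0.405, 0.58, -0.406, 0.579]
contact_force: [0.1, -0.1, -1.4]
opening: 0.272
```

{"fn": "servo_tool", "kwargs": {
  "deltas": [
    [[0,0,0.15,0],[0,0,0.3,0],[0.12,-0.15,0.3,0],[0.25,-0.32,0.3,0],[0.4,-0.5,0.3,0]]
  ]
}}

```text
time: 7.4
eef_pos: [0.6038, 0.0413, 0.2599]
tcp_rot: [0.405, 0.58, -0.406, 0.579]
contact_force: [0.5, 0.7, -0.8]
opening: 0.271
```

{"fn": "servo_tool", "kwargs": {
  "deltas": [
    [[0.15,-0.2,0,0],[0.3,-0.4,0,0],[0.45,-0.6,0,0],[0.6,-0.8,0,0],[0.69,-0.94,0,0]]
  ]
}}

```text
time: 7.9
eef_pos: [0.673, -0.0541, 0.2588]
tcp_rot: [0.405, 0.58, -0.407, 0.578]
contact_force: [0.3, 0.1, 0.3]
opening: 0.267
```

```bash
python3 - <<'E'
from h import *
a=read_camera("scene")
s=get_state();p=s["eef_pos"];print(p,s["opening"],proj("scene",p-[0,0,.116]))
cv2.imwrite("pics/g3.png",cv2.resize(a[150:310,200:360],(640,640),interpolation=cv2.INTER_CUBIC)[:600])
E
```

```text
[ 0.67368145 -0.05586207  0.25898651] 0.2710892665628611 [267.10643816 224.64512548]
```

View pics/g3.png

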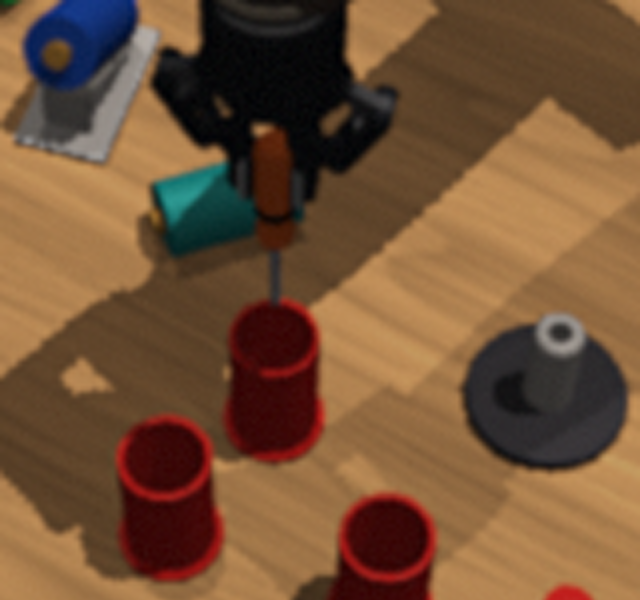

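```bash
python3 - <<'E'
from h import *
print(ray("scene",(267.3,234.2),.105),"post",ray("scene",(338.6,233.2),.087), ray("scene",(338.6-.0,233.2),.087))
E
```

```text
[ 0.67675158 -0.05333638  0.105     ] post [0.56598713 0.09153788 0.087     ] [0.56598713 0.09153788 0.087     ]
```

{"fn": "servo_tool", "kwargs": {
  "deltas": [
    [[0,0,-0.2,0],[0,0,-0.4,0],[0,0,-0.6,0],[0,0,-0.7,0],[0,0,-0.8,0]]
  ]
}}

```text
time: 8.45
eef_pos: [0.672, -0.0511, 0.1801]
tcp_rot: [0.405, 0.58, -0.406, 0.579]
contact_force: [0.6, 0.5, 0.0]
opening: 0.27
```

{"fn": "servo_tool", "kwargs": {
  "deltas": [
    [[0,0,-0.1,0],[0,0,-0.2,0],[0,0,-0.3,0],[0,0,-0.4,0],[0,0,-0.5,0]]
  ]
}}

```text
time: 8.95
eef_pos: [0.6724, -0.0511, 0.1307]
tcp_rot: [0.405, 0.579, -0.405, 0.579]
contact_force: [0.5, -0.1, -0.4]
opening: 0.268
```

{"fn": "servo_tool", "kwargs": {
  "deltas": [
    [[0,0,-0.03,0],[0,0,-0.06,0],[0,0,-0.08,0],[0,0,-0.08,0],[0,0,-0.08,0]]
  ]
}}

```text
time: 9.45
eef_pos: [0.6727, -0.0512, 0.1239]
tcp_rot: [0.405, 0.579, -0.405, 0.58]
contact_force: [-0.3, -0.0, -0.9]
opening: 0.27
```

{"fn": "servo_tool", "kwargs": {
  "deltas": [
    [[0,0,0,0],[0,0,0,0],[0,0,0,0],[0,0,0,0],[0,0,0,0]]
  ],
  "claw": 1
}}

```text
time: 9.95
eef_pos: [0.6724, -0.0511, 0.1234]
tcp_rot: [0.405, 0.579, -0.405, 0.579]
contact_force: [-0.3, -0.4, -0.2]
opening: 0.997
```

{"fn": "servo_tool", "kwargs": {
  "deltas": [
    [[0,0,0,0],[0,0,0,0],[0,0,0,0],[0,0,0.1,0],[0,0,0.2,0]]
  ]
}}

```text
time: 10.45
eef_pos: [0.6723, -0.0511, 0.1438]
tcp_rot: [0.405, 0.58, -0.405, 0.579]
contact_force: [-0.1, -0.3, -0.4]
opening: 1.003
```

{"fn": "servo_tool", "kwargs": {
  "deltas": [
    [[0,0,0.2,0],[0,0,0.4,0],[0,0,0.6,0],[0,0,0.8,0],[0,0,1.0,0]]
  ]
}}

```text
time: 10.95
eef_pos: [0.6726, -0.0511, 0.2458]
tcp_rot: [0.406, 0.579, -0.405, 0.58]
contact_force: [0.1, -0.0, -0.0]
opening: 0.998
```

```bash
python3 - <<'E'
from h import *
a=read_camera("scene")
s=get_state();p=s["eef_pos"];print(p,s["opening"])
cv2.imwrite("pics/g4.png",cv2.resize(a[130:290,180:360],(720,640),interpolation=cv2.INTER_CUBIC)[:600])
E
```

```text
[ 0.67438463 -0.05149225  0.25049774] 0.9967212191579264
```

View pics/g4.png

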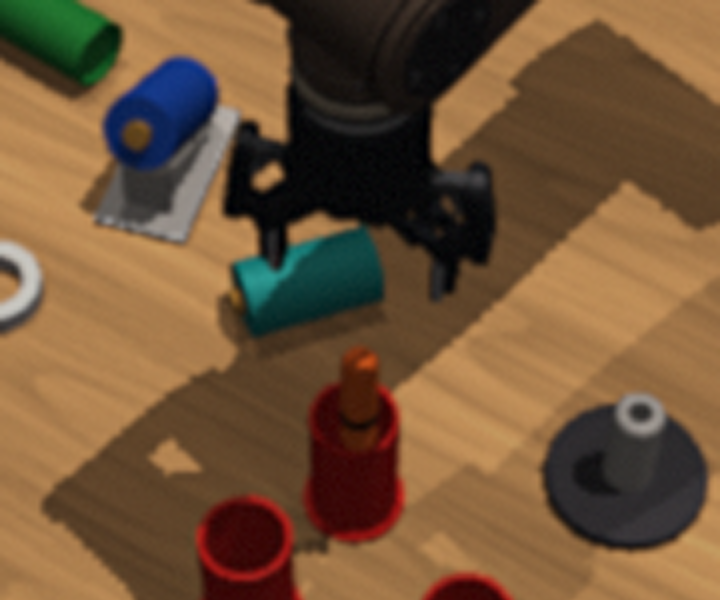

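```bash
python3 - <<'E'
from h import *
print("top",ray("top",T(652,318),.088),"scene",ray("scene",(212.7,163.6),.088),"tri",tri([("top",T(652,318)),("scene",(212.7,163.6))]))
print("mouth lower edge top view (silhouette bottom)",ray("top",T(675,455),.055))
E
```

```text
top [ 0.55550538 -0.31204308  0.088     ] scene [ 0.5568094  -0.31381358  0.088     ] tri [ 0.55616157 -0.3132977   0.08739411]
mouth lower edge top view (silhouette bottom) [ 0.45930826 -0.3302812   0.055     ]
```

{"fn": "servo_tool", "kwargs": {
  "deltas": [
    [[-0.1,-0.2,0,0],[-0.2,-0.4,0,0],[-0.3,-0.6,0,0],[-0.4,-0.8,0,0],[-0.5,-1.0,0,0]]
  ]
}}

```text
time: 11.5
eef_pos: [0.622, -0.1518, 0.2439]
tcp_rot: [0.405, 0.579, -0.405, 0.58]
contact_force: [-0.7, -0.5, 0.3]
opening: 1.0
```

{"fn": "servo_tool", "kwargs": {
  "deltas": [
    [[-0.1,-0.2,0,0],[-0.2,-0.4,0,0],[-0.3,-0.6,0,0],[-0.4,-0.8,0,0],[-0.5,-1.0,0,-0.03]]
  ]
}}

```text
time: 12.0
eef_pos: [0.572, -0.2519, 0.2439]
tcp_rot: [0.419, 0.569, -0.419, 0.57]
contact_force: [-0.1, 0.3, -0.8]
opening: 0.995
```

{"fn": "servo_tool", "kwargs": {
  "deltas": [
    [[-0.1,-0.2,0,0],[-0.2,-0.4,0,0],[-0.39,-0.68,0,0],[-0.39,-0.68,-0.2,0],[-0.39,-0.68,-0.4,0]]
  ]
}}

```text
time: 12.5
eef_pos: [0.5333, -0.3207, 0.2045]
tcp_rot: [0.419, 0.568, -0.42, 0.57]
contact_force: [-0.4, -0.0, -0.6]
opening: 0.997
```

{"fn": "servo_tool", "kwargs": {
  "deltas": [
    [[0,0,-0.2,0],[0,0,-0.4,0],[0,0,-0.6,0],[0,0,-0.8,0],[0,0,-1.0,0]]
  ]
}}

```text
time: 13.0
eef_pos: [0.5336, -0.3193, 0.1032]
tcp_rot: [0.419, 0.569, -0.419, 0.57]
contact_force: [0.3, -0.5, -0.1]
opening: 0.999
```

{"fn": "servo_tool", "kwargs": {
  "deltas": [
    [[0,0,-0.15,0],[0,0,-0.3,0],[0,0,-0.45,0],[0,0,-0.53,0],[0,0,-0.53,0]]
  ]
}}

```text
time: 13.5
eef_pos: [0.5326, -0.3185, 0.0487]
tcp_rot: [0.419, 0.571, -0.419, 0.569]
contact_force: [0.1, -0.1, -0.1]
opening: 0.997
```

```bash
python3 - <<'E'
from h import *
a=read_camera("scene")
s=get_state();p=s["eef_pos"];print(p,s["opening"],s["contact_force"])
cv2.imwrite("pics/g5.png",cv2.resize(a[110:220,150:290],(763,600),interpolation=cv2.INTER_CUBIC)[:600])
E
```

```text
[ 0.53321125 -0.31898052  0.04984083] 0.9998635899502206 [ 0.30519541 -0.02701054  0.87302061]
```

View pics/g5.png

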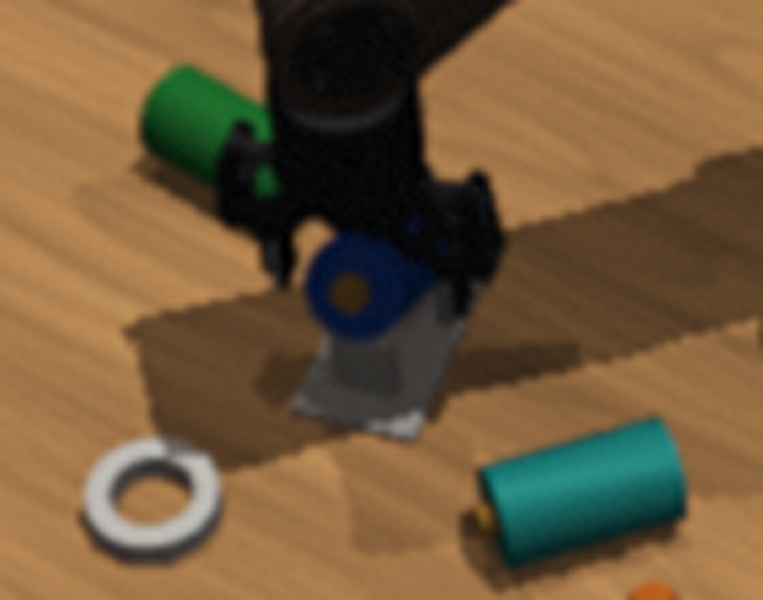

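{"fn": "servo_tool", "kwargs": {
  "deltas": [
    [[0,0,0,0],[0,0,0,0],[0,0,0,0],[0,0,0,0],[0,0,0,0]]
  ],
  "claw": -1,
  "force": 30
}}

```text
time: 14.05
eef_pos: [0.5334, -0.3179, 0.0516]
tcp_rot: [0.42, 0.57, -0.418, 0.569]
contact_force: [-1.9, 4.4, 4.7]
opening: 0.665
```

{"fn": "servo_tool", "kwargs": {
  "deltas": [
    [[0,0,0,0],[0,0,0,0],[0,0,0,0],[0,0,0.05,0],[0,0,0.1,0]]
  ]
}}

```text
time: 14.55
eef_pos: [0.5334, -0.3193, 0.0607]
tcp_rot: [0.419, 0.569, -0.419, 0.57]
contact_force: [-0.2, 0.4, -0.9]
opening: 0.657
```

{"fn": "servo_tool", "kwargs": {
  "deltas": [
    [[0,0,0.15,0],[0,0,0.3,0],[0,0,0.5,0],[0,0,0.75,0],[0,0,1.0,0]]
  ]
}}

```text
time: 15.05
eef_pos: [0.5335, -0.3194, 0.1627]
tcp_rot: [0.419, 0.569, -0.419, 0.57]
contact_force: [0.6, 0.1, -1.4]
opening: 0.657
```

```bash
python3 - <<'E'
from h import *
a=read_camera("scene")
s=get_state();p=s["eef_pos"];print(p,s["opening"],s["contact_force"],s["wrist_torque"])
cv2.imwrite("pics/g6.png",cv2.resize(a[80:220,150:310],(686,600),interpolation=cv2.INTER_CUBIC)[:600])
E
```

```text
[ 0.53582263 -0.32121618  0.16844444] 0.6591412395275316 [ 1.7643794  -1.85710611  2.70184152] [-0.05658728 -0.05389564  0.01151136]
```

View pics/g6.png

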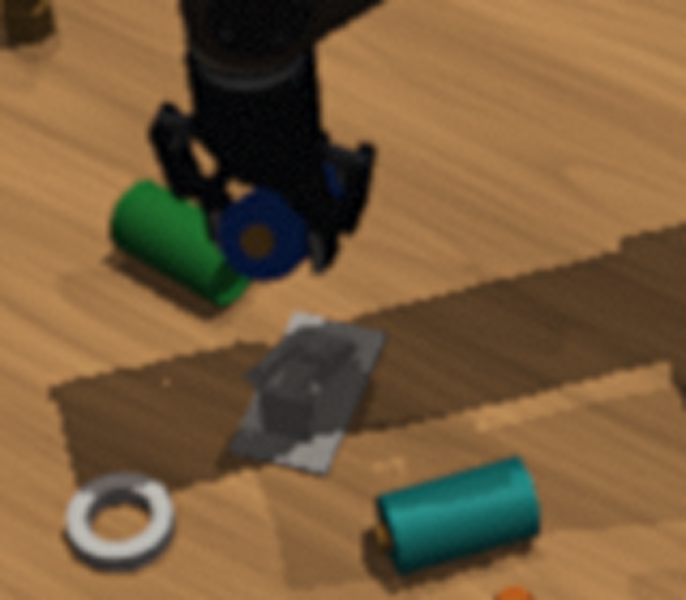

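{"fn": "servo_tool", "kwargs": {
  "deltas": [
    [[0,0.2,0,0],[0,0.4,0,0],[0,0.6,0,0],[0,0.8,0,0],[0,1.0,0,0]]
  ]
}}

```text
time: 15.6
eef_pos: [0.5328, -0.2165, 0.1593]
tcp_rot: [0.419, 0.571, -0.419, 0.569]
contact_force: [0.4, -1.1, -1.8]
opening: 0.663
```

{"fn": "servo_tool", "kwargs": {
  "deltas": [
    [[0,0.2,0,0],[0,0.4,0,0],[0,0.6,0,0],[0,0.8,0,0],[0,1.0,0,0]]
  ]
}}

```text
time: 16.1
eef_pos: [0.533, -0.117, 0.1599]
tcp_rot: [0.419, 0.57, -0.419, 0.57]
contact_force: [-0.8, 0.2, -1.0]
opening: 0.659
```

{"fn": "servo_tool", "kwargs": {
  "deltas": [
    [[0,0.2,0,0],[0,0.4,0,0],[0,0.6,0,0],[0,0.8,0,0],[0,1.0,0,0]]
  ]
}}

```text
time: 16.6
eef_pos: [0.5327, -0.0171, 0.16]
tcp_rot: [0.419, 0.57, -0.419, 0.57]
contact_force: [0.8, -0.7, -1.4]
opening: 0.654
```

{"fn": "servo_tool", "kwargs": {
  "deltas": [
    [[0,0.2,0,0],[0,0.4,0,0],[0,0.6,0,0],[0,0.8,0,0],[0,1.0,0,0]]
  ]
}}

```text
time: 17.1
eef_pos: [0.5325, 0.0828, 0.16]
tcp_rot: [0.419, 0.57, -0.419, 0.57]
contact_force: [-0.4, 0.7, -1.4]
opening: 0.659
```

{"fn": "servo_tool", "kwargs": {
  "deltas": [
    [[0.2,0.15,0,0],[0.4,0.3,0,0],[0.6,0.36,0,0],[0.8,0.36,0,0],[1.0,0.36,0,0]]
  ]
}}

```text
time: 17.6
eef_pos: [0.6332, 0.1186, 0.1597]
tcp_rot: [0.418, 0.57, -0.419, 0.57]
contact_force: [-0.4, 0.8, -1.4]
opening: 0.657
```

{"fn": "servo_tool", "kwargs": {
  "deltas": [
    [[0.15,0,0,0],[0.15,0,0,0],[0.15,0,0,0],[0.15,0,0,0],[0.15,0,0,0]]
  ]
}}

```text
time: 18.1
eef_pos: [0.6475, 0.1172, 0.1602]
tcp_rot: [0.419, 0.57, -0.419, 0.57]
contact_force: [0.2, -0.5, -1.9]
opening: 0.656
```

```bash
python3 - <<'E'
from h import *
a=read_camera("scene");b=read_camera("top")
s=get_state();p=s["eef_pos"];print(p,s["opening"],s["contact_force"],s["wrist_torque"])
u0=np.array([-.957,-.29,0])
g=p+[0,0,.024]
for c in("scene","top"): print(c,"exp plug",proj(c,g-.028*(.866*u0-[0,0,.5])),"low rim",proj(c,g+.0527*u0-[0,0,.0625]),"post",proj(c,[.5635,.092,.087]))
cv2.imwrite("pics/g7.png",np.hstack([cv2.resize(a[170:280,290:390],(400,440),interpolation=cv2.INTER_CUBIC),cv2.resize(b[150:250,160:250],(396,440),interpolation=cv2.INTER_CUBIC)]))
E
```

```text
[0.64783021 0.11702755 0.16043781] 0.660093051547385 [ 0.11555181 -0.46856149 -0.75941175] [ 0.01298517 -0.03764773 -0.0062862 ]
scene exp plug [334.75110551 247.11462353] low rim [337.79498347 236.75150913] post [339.22354614 232.5879293 ]
top exp plug [195.28808605 175.72531388] low rim [209.21767705 208.47086135] post [214.87980453 222.26299516]
```

View pics/g7.png

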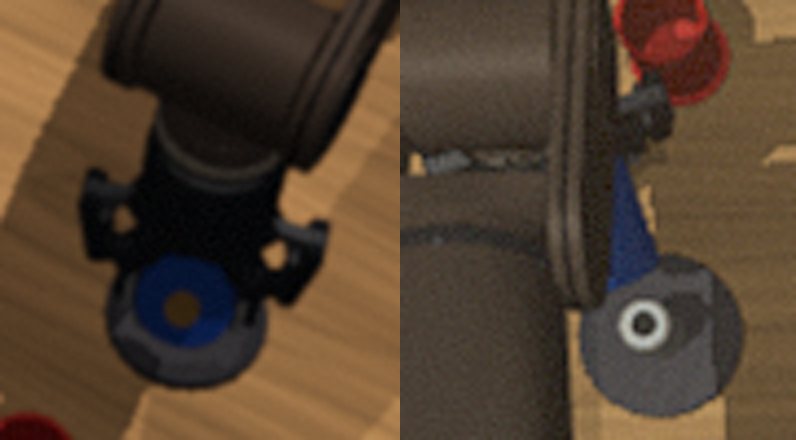

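{"fn": "servo_tool", "kwargs": {
  "deltas": [
    [[0,0,-0.1,0],[0,0,-0.25,0],[0,0,-0.4,0],[0,0,-0.52,0],[0,0,-0.52,0]]
  ]
}}

```text
time: 18.7
eef_pos: [0.6461, 0.1168, 0.1042]
tcp_rot: [0.417, 0.572, -0.42, 0.568]
contact_force: [0.1, -0.1, -1.6]
opening: 0.657
```

{"fn": "servo_tool", "kwargs": {
  "deltas": [
    [[-0.06,-0.018,0,0],[-0.12,-0.036,0,0],[-0.18,-0.054,0,0],[-0.24,-0.072,0,0],[-0.29,-0.086,0,0]]
  ]
}}

```text
time: 19.2
eef_pos: [0.6226, 0.1089, 0.1114]
tcp_rot: [0.422, 0.567, -0.416, 0.572]
contact_force: [7.4, 2.9, 3.1]
opening: 0.658
```

```bash
cat >> h.py <<'E'
from scipy.spatial.transform import Rotation as Ro
def look(name=None):
    a=read_camera("scene");s=get_state();h=cv2.cvtColor(a,cv2.COLOR_BGR2HSV)
    p=s["eef_pos"];print(p.round(4),s["opening"],s["contact_force"].round(1),s["wrist_torque"].round(2))
    m=(h[...,0]>108)&(h[...,0]<128)&(h[...,1]>110);m[:150]=0;m[:,:280]=0
    y,x=np.nonzero(m)
    print("blue",len(x),x.min(),x.max(),y.min(),y.max(),x.mean().round(1),y.mean().round(1))
    # brass pixels near blue
    b=(h[...,0]>8)&(h[...,0]<28)&(h[...,1]>90); b=cv2.morphologyEx(m.astype(np.uint8),cv2.MORPH_CLOSE,np.ones((13,13)))>0; b&=(h[...,0]>5)&(h[...,0]<30)
    y,x=np.nonzero(b); print("plug px",len(x),np.round([x.mean(),y.mean()],1) if len(x) else None)
    g=p+[0,0,.024];u=np.array([-.957,-.29,0])
    print({t:proj("scene",g-.026*(np.cos(np.radians(t))*u-[0,0,np.sin(np.radians(t))])).round(1).tolist() for t in (30,50,70,90)},"bias+1.3")
    if name: cv2.imwrite("pics/%s.png"%name,np.hstack([cv2.resize(a[170:280,290:390],(400,440),interpolation=cv2.INTER_CUBIC)]))
E
python3 -c "
from h import *
look()"
```

```text
[0.622  0.1088 0.1114] 0.6593929180548531 [ 4.5  2.4 -0.3] [ 0.39 -0.98 -0.04]
blue 426 313 366 217 257 336.3 244.0
plug px 86 [343.2 242.1]
{30: [334.8, 247.6], 50: [335.6, 244.1], 70: [336.5, 240.3], 90: [337.3, 236.9]} bias+1.3
```

{"fn": "servo_tool", "kwargs": {
  "deltas": [
    [[-0.05,-0.015,0,0],[-0.1,-0.03,0,0],[-0.15,-0.045,0,0],[-0.2,-0.06,0,0],[-0.24,-0.073,0,0]]
  ]
}}

```text
time: 19.75
eef_pos: [0.6, 0.1017, 0.1125]
tcp_rot: [0.423, 0.566, -0.415, 0.573]
contact_force: [6.4, 2.8, 2.3]
opening: 0.658
```

```bash
python3 -c "
from h import *
look('g8')"
```

```text
[0.5995 0.1016 0.1124] 0.6602777212144039 [7.1 3.1 0.8] [ 0.6  -1.38  0.03]
blue 409 315 366 205 247 338.5 234.0
plug px 125 [343.1 229.6]
{30: [336.7, 239.1], 50: [337.5, 235.6], 70: [338.4, 231.9], 90: [339.2, 228.5]} bias+1.3
```

View pics/g8.png

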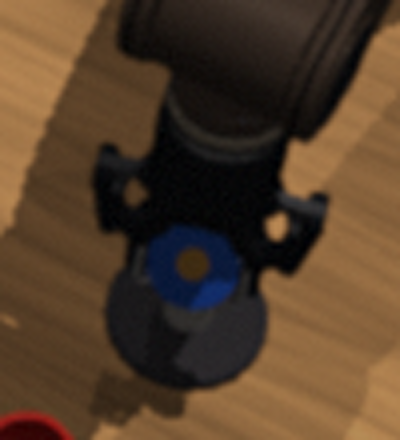

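{"fn": "servo_tool", "kwargs": {
  "deltas": [
    [[-0.08,-0.024,0,0],[-0.16,-0.048,0,0],[-0.24,-0.072,0,0],[-0.31,-0.093,0,0],[-0.38,-0.113,0,0]]
  ]
}}

```text
time: 20.3
eef_pos: [0.5607, 0.0898, 0.111]
tcp_rot: [0.422, 0.566, -0.416, 0.573]
contact_force: [5.8, 0.7, -3.9]
opening: 0.654
```

```bash
python3 -c "
from h import *
look('g9')
b=read_camera('top');cv2.imwrite('pics/g9t.png',b)"
```

```text
[0.5593 0.0896 0.1106] 0.6568718082724702 [4.4 1.7 0.4] [ 0.26 -1.09 -0.  ]
blue 590 320 379 175 243 340.4 226.8
plug px 133 [345.4 213.2]
{30: [340.2, 225.3], 50: [341.0, 221.8], 70: [341.8, 218.2], 90: [342.6, 215.0]} bias+1.3
```

```bash
cat >> h.py <<'E'
def plug(img,cx,cy,r=14):
    for du in (0,):
        c=img[int(cy-r):int(cy+r),int(cx-r):int(cx+r)];h=cv2.cvtColor(c,cv2.COLOR_BGR2HSV)
        for n,m in (("brass",(h[...,0]>8)&(h[...,0]<28)&(h[...,1]>90)),("blue",(h[...,0]>112)&(h[...,0]<126)&(h[...,1]>170)&(h[...,2]>45))):
            k,l,s,ce=cv2.connectedComponentsWithStats(m.astype(np.uint8))
            print(n,[(int(s[i,4]),(ce[i]+[int(cx-r),int(cy-r)]).round(1).tolist(),s[i,:4].tolist()) for i in range(1,k) if s[i,4]>8])
E
python3 - <<'E'
from h import *
g=cv2.imread("pics/g8.png");plug(cv2.resize(g,(100,110),interpolation=cv2.INTER_AREA),48,66,16)
g=cv2.imread("pics/g9.png");plug(cv2.resize(g,(100,110),interpolation=cv2.INTER_AREA),52,48,18)
E
```

```text
brass [(9, [33.8, 50.4], [0, 0, 5, 2]), (42, [48.0, 65.7], [13, 12, 7, 8])]
blue []
brass [(45, [37.0, 34.7], [0, 1, 8, 8]), (9, [68.7, 42.3], [34, 10, 2, 6]), (50, [52.4, 46.4], [15, 13, 8, 8]), (62, [35.4, 55.2], [0, 14, 6, 20]), (76, [65.8, 60.9], [26, 23, 10, 13])]
blue []
```

{"fn": "servo_tool", "kwargs": {
  "deltas": [
    [[-0.02,-0.006,0,0],[-0.04,-0.012,0,0],[-0.06,-0.018,0,0],[-0.06,-0.018,0,0],[-0.06,-0.018,0,0]]
  ]
}}

```text
time: 20.9
eef_pos: [0.5534, 0.0879, 0.1094]
tcp_rot: [0.42, 0.568, -0.418, 0.571]
contact_force: [5.7, 1.2, -2.1]
opening: 0.656
```

```bash
python3 - <<'E'
from h import *
look('g10')
plug(cv2.resize(cv2.imread("pics/g10.png"),(100,110),interpolation=cv2.INTER_AREA),52,45,16)
E
```

```text
[0.5533 0.0879 0.1093] 0.6594972132121216 [ 5.1  1.1 -2.1] [ 0.16 -1.16 -0.01]
blue 642 320 379 173 243 340.9 225.9
plug px 153 [344.9 209.5]
{30: [340.7, 223.5], 50: [341.5, 220.1], 70: [342.3, 216.5], 90: [343.1, 213.2]} bias+1.3
brass [(41, [38.1, 32.5], [0, 0, 6, 8]), (45, [53.2, 43.8], [14, 11, 8, 8]), (39, [37.0, 54.3], [0, 14, 4, 18]), (21, [65.1, 58.4], [25, 25, 7, 7])]
blue []
```

{"fn": "servo_tool", "kwargs": {
  "deltas": [
    [[0.04,0.013,0,0],[0.08,0.026,0,0],[0.125,0.04,0,0],[0.125,0.04,0,0],[0.125,0.04,0,0]]
  ]
}}

```text
time: 21.45
eef_pos: [0.5635, 0.092, 0.1079]
tcp_rot: [0.419, 0.57, -0.419, 0.569]
contact_force: [-0.3, 0.4, -1.3]
opening: 0.655
```

{"fn": "servo_tool", "kwargs": {
  "deltas": [
    [[0,0,-0.06,0],[0,0,-0.12,0],[0,0,-0.18,0],[0,0,-0.24,0],[0,0,-0.3,0]]
  ]
}}

```text
time: 21.95
eef_pos: [0.5636, 0.0919, 0.0775]
tcp_rot: [0.419, 0.57, -0.419, 0.569]
contact_force: [0.6, -0.4, -1.0]
opening: 0.657
```

```bash
python3 - <<'E'
from h import *
look('g11')
plug(cv2.resize(cv2.imread("pics/g11.png"),(100,110),interpolation=cv2.INTER_AREA),51,60,18)
E
```

```text
[0.5629 0.0918 0.0764] 0.6562037496180375 [-0.  -0.6 -1.7] [-0.05  0.04  0.04]
blue 630 318 379 180 253 338.8 236.7
plug px 118 [343.3 222.1]
{30: [338.7, 234.2], 50: [339.5, 230.8], 70: [340.3, 227.2], 90: [341.1, 224.0]} bias+1.3
brass [(35, [35.8, 44.3], [0, 0, 7, 6]), (15, [67.3, 51.7], [33, 7, 3, 7]), (23, [33.5, 58.4], [0, 11, 3, 12]), (42, [51.0, 54.8], [15, 10, 7, 7]), (67, [66.4, 68.9], [30, 19, 6, 17])]
blue []
```

{"fn": "servo_tool", "kwargs": {
  "deltas": [
    [[0,0,-0.02,0],[0,0,-0.04,0],[0,0,-0.06,0],[0,0,-0.08,0],[0,0,-0.08,0]]
  ]
}}

```text
time: 22.5
eef_pos: [0.5637, 0.0919, 0.0701]
tcp_rot: [0.419, 0.57, -0.419, 0.57]
contact_force: [-0.7, -0.0, -1.0]
opening: 0.657
```

{"fn": "servo_tool", "kwargs": {
  "deltas": [
    [[0,0,-0.01,0],[0,0,-0.02,0],[0,0,-0.03,0],[0,0,-0.03,0],[0,0,-0.03,0]]
  ]
}}

```text
time: 23.0
eef_pos: [0.5638, 0.0919, 0.0673]
tcp_rot: [0.419, 0.57, -0.419, 0.57]
contact_force: [-0.1, -0.5, -1.4]
opening: 0.657
```

{"fn": "servo_tool", "kwargs": {
  "deltas": [
    [[0,0,-0.01,0],[0,0,-0.02,0],[0,0,-0.02,0],[0,0,-0.02,0],[0,0,-0.02,0]]
  ]
}}

```text
time: 23.5
eef_pos: [0.5638, 0.0919, 0.0653]
tcp_rot: [0.419, 0.57, -0.419, 0.57]
contact_force: [-0.2, 0.5, -0.7]
opening: 0.659
```

{"fn": "servo_tool", "kwargs": {
  "deltas": [
    [[0,0,-0.01,0],[0,0,-0.02,0],[0,0,-0.02,0],[0,0,-0.02,0],[0,0,-0.02,0]]
  ]
}}

```text
time: 24.0
eef_pos: [0.5639, 0.0919, 0.0633]
tcp_rot: [0.419, 0.57, -0.419, 0.57]
contact_force: [0.3, 0.1, -0.2]
opening: 0.657
```

{"fn": "servo_tool", "kwargs": {
  "deltas": [
    [[0,0,-0.01,0],[0,0,-0.02,0],[0,0,-0.02,0],[0,0,-0.02,0],[0,0,-0.02,0]]
  ]
}}

```text
time: 24.5
eef_pos: [0.5639, 0.0919, 0.0613]
tcp_rot: [0.419, 0.57, -0.419, 0.57]
contact_force: [-0.1, -0.3, -1.2]
opening: 0.654
```

{"fn": "servo_tool", "kwargs": {
  "deltas": [
    [[0,0,-0.01,0],[0,0,-0.02,0],[0,0,-0.02,0],[0,0,-0.02,0],[0,0,-0.02,0]]
  ]
}}

```text
time: 25.0
eef_pos: [0.5638, 0.0919, 0.0593]
tcp_rot: [0.419, 0.57, -0.419, 0.57]
contact_force: [0.4, -0.1, -0.4]
opening: 0.658
```

```bash
python3 - <<'E'
from h import *
look('g12')
plug(cv2.resize(cv2.imread("pics/g12.png"),(100,110),interpolation=cv2.INTER_AREA),51,60,18)
print("final plug",proj("scene",[.563,.092,.117]))
E
```

```text
[0.5638 0.0919 0.0593] 0.6628325910077233 [ 0.8  0.8 -1.9] [ 0.03 -0.02 -0.01]
blue 599 317 375 190 256 337.6 240.7
plug px 105 [344.8 226.6]
{30: [337.8, 238.0], 50: [338.5, 234.7], 70: [339.4, 231.2], 90: [340.1, 228.0]} bias+1.3
brass [(34, [35.1, 48.1], [0, 3, 6, 7]), (22, [66.9, 55.8], [32, 11, 4, 7]), (10, [33.2, 60.3], [0, 15, 2, 8]), (39, [50.0, 58.9], [14, 14, 7, 7]), (51, [66.4, 70.5], [31, 23, 5, 13])]
blue []
final plug [340.69971118 226.1135928 ]
```

{"fn": "servo_tool", "kwargs": {
  "deltas": [
    [[0,0,-0.01,0],[0,0,-0.02,0],[0,0,-0.02,0],[0,0,-0.02,0],[0,0,-0.02,0]]
  ]
}}

```text
time: 25.55
eef_pos: [0.5642, 0.0919, 0.0591]
tcp_rot: [0.419, 0.57, -0.419, 0.57]
contact_force: [-3.6, -0.6, 7.4]
opening: 0.659
```

{"fn": "servo_tool", "kwargs": {
  "deltas": [
    [[0,0,-0.01,0],[0,0,-0.02,0],[0,0,-0.02,0],[0,0,-0.02,0],[0,0,-0.02,0]]
  ]
}}

```text
time: 26.05
eef_pos: [0.5644, 0.092, 0.0591]
tcp_rot: [0.419, 0.57, -0.419, 0.57]
contact_force: [-8.6, 0.6, 16.3]
opening: 0.66
```

{"fn": "servo_tool", "kwargs": {
  "deltas": [
    [[0,0,0.02,0],[0,0,0.03,0],[0,0,0.03,0],[0,0,0.03,0],[0,0,0.03,0]]
  ],
  "force": 20
}}

```text
time: 26.55
eef_pos: [0.5645, 0.0919, 0.059]
tcp_rot: [0.419, 0.569, -0.419, 0.57]
contact_force: [-1.1, 0.2, 5.3]
opening: 0.662
```

{"fn": "servo_tool", "kwargs": {
  "deltas": [
    [[0,0,0,0],[0,0,0,0],[0,0,0,0],[0,0,0,0],[0,0,0,0]]
  ],
  "claw": 0.38
}}

```text
time: 27.05
eef_pos: [0.5637, 0.0919, 0.058]
tcp_rot: [0.419, 0.57, -0.419, 0.569]
contact_force: [1.0, 0.2, -0.5]
opening: 0.692
```

```bash
python3 - <<'E'
from h import *
look('g13')
plug(cv2.resize(cv2.imread("pics/g13.png"),(100,110),interpolation=cv2.INTER_AREA),51,58,18)
E
```

```text
[0.5637 0.0919 0.0581] 0.6892543550170517 [-0.3  0.2 -0.3] [ 0.01  0.02 -0.05]
blue 619 318 376 188 257 337.5 240.5
plug px 78 [345.8 228.9]
{30: [337.7, 238.2], 50: [338.5, 234.9], 70: [339.3, 231.4], 90: [340.1, 228.2]} bias+1.3
brass [(32, [35.0, 48.2], [0, 5, 6, 7]), (23, [66.9, 56.0], [32, 13, 4, 8]), (33, [50.1, 58.4], [14, 16, 7, 6]), (43, [66.4, 70.2], [31, 25, 5, 11])]
blue []
```

{"fn": "servo_tool", "kwargs": {
  "deltas": [
    [[0,0,0,0],[0,0,0,0],[0,0,0,0],[0,0,0,0],[0,0,0,0]]
  ],
  "claw": 0.8
}}

```text
time: 27.6
eef_pos: [0.5639, 0.0919, 0.0584]
tcp_rot: [0.419, 0.57, -0.419, 0.57]
contact_force: [0.0, 0.0, 0.3]
opening: 0.899
```

{"fn": "servo_tool", "kwargs": {
  "deltas": [
    [[0,0,0.1,0],[0,0,0.25,0],[0,0,0.5,0],[0,0,0.75,0],[0,0,1.0,0]]
  ]
}}

```text
time: 28.1
eef_pos: [0.5642, 0.0919, 0.161]
tcp_rot: [0.419, 0.569, -0.418, 0.57]
contact_force: [0.1, 0.6, 0.3]
opening: 0.901
```

{"fn": "servo_tool", "kwargs": {
  "deltas": [
    [[0,0,0.2,0],[0,0,0.4,0],[0,0,0.6,0],[-0.2,-0.2,0.6,0],[-0.4,-0.4,0.6,0]]
  ]
}}

```text
time: 28.6
eef_pos: [0.5244, 0.0517, 0.2213]
tcp_rot: [0.419, 0.569, -0.418, 0.571]
contact_force: [-0.5, -0.7, -0.1]
opening: 0.9
```

{"fn": "servo_tool", "kwargs": {
  "deltas": [
    [[0,-0.2,0,0],[0,-0.4,0,0],[0,-0.6,0,0],[0,-0.8,0,0],[0,-1.0,0,0]]
  ]
}}

```text
time: 29.1
eef_pos: [0.5241, -0.049, 0.2202]
tcp_rot: [0.419, 0.569, -0.419, 0.571]
contact_force: [0.2, 0.2, 0.9]
opening: 0.901
```

{"fn": "servo_tool", "kwargs": {
  "deltas": [
    [[0,-0.2,0,0],[0,-0.4,0,0],[0,-0.6,0,0],[0,-0.8,0,0],[0,-1.0,0,0]]
  ]
}}

```text
time: 29.6
eef_pos: [0.5241, -0.149, 0.2202]
tcp_rot: [0.419, 0.569, -0.419, 0.57]
contact_force: [0.8, 0.6, -0.2]
opening: 0.9
```

```bash
python3 - <<'E'
from h import *
a=read_camera("scene");b=read_camera("top")
cv2.imwrite("pics/f.png",np.hstack([cv2.resize(a[190:330,230:370],(440,440),interpolation=cv2.INTER_CUBIC),cv2.resize(b[160:270,165:255],(360,440),interpolation=cv2.INTER_CUBIC)]))
print("expected plug top",proj("scene",[.563,.092,.117]),proj("top",[.563,.092,.117]))
plug(a,342,227,14);plug(b,211,220,14)
for c in("scene","top"): print([(np.round(d["at"],3).tolist(),round(d["p"],2)) for q in ("bowl","screwdriver","tape_roll","valve") for d in recognise(c,q)])
E
```

```text
expected plug top [340.69971118 226.1135928 ] [213.2509716  221.36049807]
brass [(338, [344.1, 220.7], [0, 0, 28, 28]), (39, [340.2, 227.7], [9, 12, 7, 7])]
blue []
brass [(229, [203.2, 214.5], [0, 0, 28, 28]), (40, [213.4, 221.0], [13, 12, 8, 7])]
blue []
[([0.582, 0.098, 0.1], 0.96), ([0.474, -0.457, 0.05], 0.96), ([0.572, -0.162, 0.05], 0.8), ([0.678, -0.048, 0.137], 0.64), ([0.583, 0.107, 0.01], 0.5), ([0.528, -0.316, 0.009], 0.31), ([0.679, -0.357, 0.014], 0.75), ([0.687, -0.044, 0.063], 0.54), ([0.717, 0.19, 0.04], 0.81)]
[([0.56, 0.086, 0.112], 0.81), ([0.467, -0.464, 0.048], 0.8), ([0.664, -0.05, 0.165], 0.57), ([0.672, -0.358, 0.023], 0.74), ([0.708, 0.185, 0.049], 0.45)]
```

View pics/f.png

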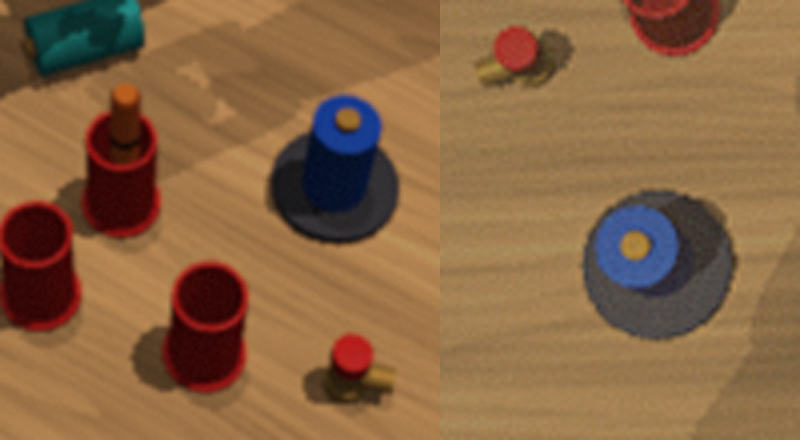

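```bash
python3 - <<'E'
from h import *
print(tri([("top",(213.4,221.0)),("scene",(338.9,227.5))]),get_state()["contact_force"].round(1))
sign_off()
E
```

```text
[0.56536231 0.09043812 0.11217568] [ 0.1 -0.3 -0.7]
the job is handed in; nothing more can be done
```

The job is done and handed in after about 30 s of the 69 s allowed. The orange screwdriver stands blade-down in the red pot nearest the base. The blue bowl is mouth-down over the cleared post with its rim on the stand's base.

- **How the bowl was turned:** the gripper cannot tilt, so I gripped the bowl near its closed end. I then hooked its mouth over the post and pushed gently (about 8 N) until it swung from 30° to nearly straight down. I lowered it until the rim met the base; my last step down raised the force to about 18 N. I eased that off before opening the fingers.
- **Last checks:**
  - The final picture shows the bowl upright on the disc and the screwdriver in the pot. The brass valve and the tape roll were found where they started.
  - The plug's top came out at (0.565, 0.090, 0.112), where 0.117 high is expected. That is within the error of the cameras.
  - The gripper was well clear and touching nothing at hand-in.
- **What disagreed:**
  - The two cameras differed by about 5 mm at the post.
  - The rim touched the base about 6 mm lower than my grip estimate predicted, so the bowl was held slightly further along than planned.
  - I did not look again at the white bowl, but the arm never went near it.

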